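# Fill the spice row and pin the rack's guard bar

### The job

Stand the spice jar from the counter in the gap between the two jars on the rack's upper tier so that the three make one neat row. Then swing the rack's guard bar shut across their front, and push the headed steel pin from its stand down through the clamp's fork and the bar's lug until its flange seats on the fork. Leave the other things alone.

Things in the scene. Friction and masses are not known exactly. Their poses are not given: they have to be found in the camera images.
- rack: Fixed chrome wire rack, two tiers, 125 (x) x 270 mm (y). Origin: centre of its underside on the counter; z up, front faces -x (the robot). Tier tops 120 and 35 mm above the counter. 12 mm posts at x +-55, y +-130 mm: front 154 mm high, rear 169 mm with a thin rail at 155 mm. The jar row stands on x = 0 of the rack; the guard bar shuts on x = -80 mm.
- jar: Square white plastic spice jar with a grey flip-top cap, 44 x 44 mm, 85 mm tall (cap from 68 mm up, 42 mm square), 80 to 170 g, loose. Origin: centre of its underside; z up, x and y across its flat sides. The one to be placed; it starts on the counter beside the rack, left or right.
- row_jar_a: Square white plastic spice jar with a grey flip-top cap, 44 x 44 mm, 85 mm tall (cap from 68 mm up, 42 mm square), 80 to 170 g, loose. Origin: centre of its underside; z up, x and y across its flat sides. Already on the upper tier, the right-hand (-y) one of the row, square to the rack. The jar's place in the gap is 56 mm along this jar's +y, in line with it.
- row_jar_b: Square white plastic spice jar with a grey flip-top cap, 44 x 44 mm, 85 mm tall (cap from 68 mm up, 42 mm square), 80 to 170 g, loose. Origin: centre of its underside; z up, x and y across its flat sides. Already on the upper tier, the left-hand one, 112 mm along +y from row_jar_a's centre (a gap of 68 mm between their faces).
- gate (a joint): Guard bar's upright hinge at the rack's front left post (rack frame x -80, y +130 mm). 0 rad = shut against its stop, parallel to the rack's front, lug inside the fork, holes in line; grows as the bar's free right (-y) end swings out to the robot. Starts 0.22 to 0.42; stays where left (light friction, under 1 N).
- bar_mid (a point): Point on the guard bar's centre line, 170 mm from the hinge axis; the bar is a level steel rod of 10 mm diameter with its centre 148 mm above the counter.
- lug_hole (a point): Centre of the upper mouth of the hole in the bar's lug (a 28 x 28 x 8 mm steel plate at the bar's free end, 260 mm from the hinge axis), 152 mm above the counter; hole 14.4 mm.
- fork_top (a point): Upper mouth of the fork's hole, 162 mm up; axes as the rack's. Fork: grey clamp on the rack's front right post, two level plates 34 x 34 x 8 mm, 12 mm apart, open to the robot, 14.4 mm holes in line, lower face 28 mm below this point. Under it a spring catch bears on the shank: the last 10 mm need a push of 3 to 10 N; a pin merely dropped in stops short.
- pin: Steel headed pin, 86 mm long, 70 g, standing upright (z up) in the stand. Origin: centre of its lower tip. Shank 12 mm diameter, tapering to 5 mm over the lowest 10 mm; at 54 mm a flange 24 mm across and 4 mm thick; above it a round grip 18 mm across and 28 mm tall (58 to 86 mm).
- pin_seat (a point): Centre of the underside of the pin's flange, 54 mm above its tip. Seated, it coincides with fork_top.
- pin_stand: Fixed black plastic block, 50 x 50 mm and 60 mm tall, with a 16 mm upright hole that holds the pin, flange resting on top. Origin: centre of its underside. On the other side of the rack from the jar.
- mug: White ceramic mug, 80 mm across, 90 mm tall, on the counter left of the rack; leave alone. Origin: centre of its underside.
- dabba: Round lidded steel masala dabba, 96 mm across, 66 mm tall, on the lower tier; leave alone. Origin: centre of its underside.
- tongs: Small bamboo tongs, about 155 x 40 x 14 mm, lying on the counter right of the rack; leave alone. Origin: middle of the underside.

How it is judged:
On the way, in this order (a step that is already met when the one before it is completed fails the run):
1. the jar stands upright in the gap of the row and is let go (within 8 mm of its place, square within 0.15 rad), before the bar is shut (x of jar in the frame of row_jar_a between -0.008 and 0.008 m and y of jar in the frame of row_jar_a between 0.048 and 0.064 m and z of jar in the frame of row_jar_a between -0.004 and 0.004 m and angle between jar's own z axis and vertical below 0.06 rad and (angle between the x axis of jar and the x axis of row_jar_a, either way round below 0.15 rad or angle between the x axis of jar and the y axis of row_jar_a, either way round below 0.15 rad) and contact force between the fingers and jar below 0.1 N and value of joint gate above 0.1 rad), for 0.2 s.
2. the guard bar is swung shut (within 0.025 rad) (value of joint gate below 0.025 rad), for 0.2 s.
3. the pin is pushed home with the fingers still on it: flange within 2.5 mm of the fork's top face, bar shut (z of pin_seat in the frame of fork_top between -0.0025 and 0.0025 m and horizontal distance between pin_seat and fork_top below 0.004 m and angle between pin's own z axis and vertical below 0.1 rad and value of joint gate below 0.025 rad and contact force between the fingers and pin above 0.5 N), for 0.1 s.
At the end, for the whole second after the job is handed in: Jar upright between the two row jars, within 8 mm of the gap's middle and the row's line, square within 0.15 rad; bar shut within 0.025 rad; pin upright through fork and lug, flange within 2.5 mm of the fork's top and 4 mm of the hole's axis; pin and jar released, at rest (x of jar in the frame of row_jar_a between -0.008 and 0.008 m and y of jar in the frame of row_jar_a between 0.048 and 0.064 m and z of jar in the frame of row_jar_a between -0.004 and 0.004 m and angle between jar's own z axis and vertical below 0.06 rad and (angle between the x axis of jar and the x axis of row_jar_a, either way round below 0.15 rad or angle between the x axis of jar and the y axis of row_jar_a, either way round below 0.15 rad) and z of pin_seat in the frame of fork_top between -0.0025 and 0.0025 m and horizontal distance between pin_seat and fork_top below 0.004 m and angle between pin's own z axis and vertical below 0.1 rad and value of joint gate below 0.025 rad and contact force between the fingers and jar below 0.1 N and contact force between the fingers and pin below 0.1 N and linear speed of each of pin, jar below 0.02 m/s); the robot touches nothing.
It fails at once if a jar of the row is shifted by more than 12 mm or tipped (distance of any of row_jar_a, row_jar_b from where it was at the start of the episode above 0.012 m or angle between any of row_jar_a, row_jar_b's own z axis and vertical above 0.2 rad).
It fails at once if the mug, the dabba or the tongs are shifted by more than 20 mm (distance of any of mug, dabba, tongs from where it was at the start of the episode above 0.02 m).
It also fails if it takes over 72 s, if anything falls off the work surface, if the arm or the gripper's body presses on something with over 40 N, if the wrist force passes 120 N, or if a joint passes its speed limit or range.

### The arm

A 6-joint arm with a two-finger parallel gripper is mounted at the origin on the work surface. World frame = base frame: x ahead of the robot, y to its left, z up, the work surface at z = 0. Lengths are in m, angles in rad, forces in N, time in s.
With the tool pointing down it reaches from about 0.425 to 0.95 m from the base axis. Payload 3.5 kg.
Tool frame: the origin (TCP) lies on the centre line of the jaws, within the pads' length; the fingertips stand 19 mm ahead of it and the grasp point (between the pads) is the TCP; z points along the fingers, y is the line along which they close (so a half turn about z gives the same grasp; the last joint's range is limited). The gripper opens to 85 mm and grips with 20 to 120 N. Pads are 22 mm wide; open, the fingers measure 114 mm over their backs; the gripper's body (76 mm by 85 mm) begins 54 mm behind the grasp point. The pads swing forward as they close: fully open they stand 13 mm farther back than shut.
Start: joints at [-1.483, 0.286, 1.577, -0, 1.279, -0.15], TCP at [0.159, -0.656, 0.25] pointing down, gripper open.
Joint ranges: [-2.77, 2.77], [-0.9, 2.22], [0.21, 2.48], [-1.53, 4.67], [0.24, 2.81], [-2.84, 2.84]. Speed limits (rad/s): [2.79, 2.79, 3.14, 3.14, 3.14, 3.14].

### API

Orientations are given as a unit quaternion [x, y, z, w].
In Python, from plant import ctrl, imaging gives the robot as it stands. The module is installed in compiled form; this text tells all that it offers.
- The arm moves only by the shell command python3 -m handwheel 'ROWS' [OPENING] [FORCE]. ROWS is JSON, one flat list of numbers, 6 for each row, row after row: the shift along the world's x, y, z in units of 150 mm (1.0 is 150 mm), then the turn, a rotation vector about the world's x, y, z in units of 90 degrees (1.0 is 90 degrees). In form: [tx, ty, tz, rx, ry, rz, tx, ty, tz, rx, ry, rz, ...]. A call has 1 to 5 rows; each row shifts and turns the commanded pose from where the row before left it; what a row does not reach is not made up. A row lasts 1/12 s, in which the tool goes at most 41.7 mm and 7.16 degrees, less where a joint would pass 70% of its speed; a pose out of reach is approached as far as the arm can. A call with a number of a shift or a turn outside -1 to 1 is refused whole. A call with a gripper value outside its range is refused whole. OPENING is the opening, from 0 (shut) to 1 (fully open), set as the call begins (- or left out, the last holds). The fingers move at their own pace and stop on an object; FORCE is the grip in N (left out, the last holds). Time passes only in rows, so rows that do not move let the fingers close. It gives the time, the measured TCP pose, the force, the opening and the grip force at its end, in the units of the state.
- ctrl.get_state(): the state, without advancing time (a new reading comes with each control period).
- imaging.read_camera(name): name is "scene" or "side" or "wrist"; returns (picture, depth): 420x560x3 uint8, blue, green, red; 420x560 float32, m along the optical axis (not along the pixel's ray), 0 where there is no reading.
- imaging.get_calibration(name): a dict with "fovy" (degrees; the focal length in pixels is half the picture's height over the tangent of half this angle, whatever the lens; pixels are square), "cx", "cy" (the principal point, pixels), "distortion" ([k1, k2, p1, p2, k3] as OpenCV has them; the pictures are not rectified), "R" (3x3) and "t" (3): a world point X has camera coordinates R X + t. Camera axes: x right, y down, z forward; pixel columns grow to the right and rows downward; lengths in m; the calibration is good to about 2 mm. A picture is of the moment at which its call begins: read the wrist's pose just before it. get_calibration takes no time and is no camera call; for the wrist camera it gives the pose at the moment of the call.
- ctrl.sign_off(): hands the job in; it is judged then, once.
The state is a dict: "time": time; "qpos": joint angles; "dq": joint speeds; "joint_efforts": joint torques, N m; "eef_pos": TCP position; "tcp_rot": TCP orientation; "contact_force": force on the tool from outside, world axes, zero at the start; "wrist_torque": the same for the moment, N m; "opening": opening from 0.0 (shut) to 1.0 (fully open); "finger_force": force on a finger pad.
Only numpy, scipy, OpenCV 4.12 (cv2) and the standard library are available. Lean on these libraries where they do the work, as an engineer would, in place of code of your own. Each camera call takes 0.05 s, during which the arm holds its last target. There are 200 camera calls.

## Working session

There is one attempt and no reset: what is moved stays moved. The work goes in short steps, Python scripts to look and compute and a shell command to move; the robot and the scene stay as the last step left them, time stands still between calls to the robot, and variables do not carry over. Pictures are saved under pics/ and viewed, at most 13 in all, crops included, and the job is handed in when it is done.

```bash
mkdir -p pics
cat > h.py <<'E'
import numpy as np, cv2
from plant import ctrl, imaging
def K(c,shape=(420,560)):
    f=shape[0]/2/np.tan(np.radians(c["fovy"])/2)
    return np.array([[f,0,c["cx"]],[0,f,c["cy"]],[0,0,1.]])
def shot(n,save=None):
    c=imaging.get_calibration(n); p,d=imaging.read_camera(n)
    if save: cv2.imwrite("pics/"+save+".png",p)
    return p,d,c
def ray(c,uv):
    u=cv2.undistortPoints(np.array(uv,float).reshape(-1,1,2),K(c),np.array(c["distortion"],float)).reshape(-1,2)
    R=np.array(c["R"]);t=np.array(c["t"])
    d=np.c_[u,np.ones(len(u))]@R
    return -R.T@t,d
def onz(c,uv,z):
    o,d=ray(c,uv); return o+d*((z-o[2])/d[:,2])[:,None]
def cloud(c,d):
    h,w=d.shape; g=np.stack(np.meshgrid(np.arange(w),np.arange(h)),-1).reshape(-1,2)
    o,r=ray(c,g); return (o+r*d.reshape(-1,1)).reshape(h,w,3)
def proj(c,X):
    return cv2.projectPoints(np.array(X,float).reshape(-1,3),cv2.Rodrigues(np.array(c["R"]))[0],np.array(c["t"],float),K(c),np.array(c["distortion"],float))[0].reshape(-1,2)
E
python3 - <<'E'
from h import *
for n in("scene","side"):
    p,d,c=shot(n,n); np.savez(n,p=p,d=d); print(n,c)
    print((d>0).mean())
print(ctrl.get_state())
E
```

```text
scene {'fovy': 54.661217940117304, 'cx': 275.05850510397045, 'cy': 206.70525256468596, 'distortion': array([0.04145024, 0.        , 0.        , 0.        , 0.        ]), 'R': array([[-0.05939945,  0.99823191,  0.00218072],
       [ 0.66601792,  0.04125823, -0.74479386],
       [-0.74356697, -0.04278795, -0.66729105]]), 't': array([ 0.03806568, -0.2992328 ,  1.66082895])}
0.9959098639455782
side {'fovy': 57.12934922374534, 'cx': 280.4494681070205, 'cy': 211.7302169440401, 'distortion': array([-0.03203001,  0.        ,  0.        ,  0.        ,  0.        ]), 'R': array([[-0.69492185, -0.71907261, -0.00426618],
       [-0.42761933,  0.41801254, -0.80150311],
       [ 0.57812225, -0.55515772, -0.59797539]]), 't': array([0.371381  , 0.33838138, 0.64238979])}
0.9960246598639456
{'time': 0.1, 'qpos': array([-1.48300909e+00,  2.87079770e-01,  1.57802652e+00, -4.89146615e-05,
        1.27858332e+00, -1.49958477e-01]), 'dq': array([ 7.48933794e-05, -3.87295443e-03, -2.85760149e-03, -1.57992345e-04,
        1.46264719e-03,  8.60513309e-04]), 'joint_efforts': array([ 5.14365802e-04, -4.07297230e+01, -2.93699563e+01, -1.46335028e-04,
        3.43852495e-03,  2.61592508e-07]), 'eef_pos': array([ 0.15896751, -0.65544865,  0.24908586]), 'tcp_rot': array([ 9.92941554e-01,  1.18600048e-01,  9.18554904e-06, -1.04870073e-03]), 'contact_force': array([ 0.66598905,  0.11272199, -0.63303285]), 'wrist_torque': array([ 0.00757291, -0.03915128, -0.00226558]), 'finger_force': 0.0, 'opening': 0.9997336688647889}
```

View pics/scene.png

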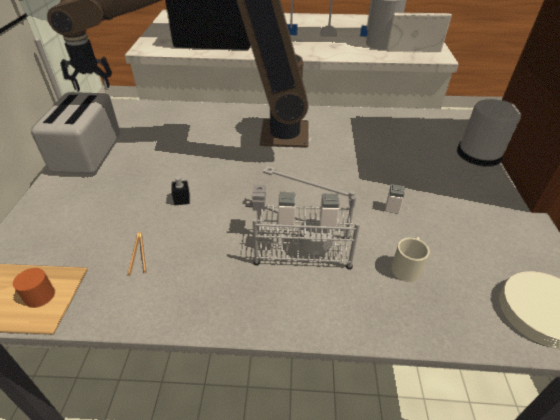

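View pics/side.png

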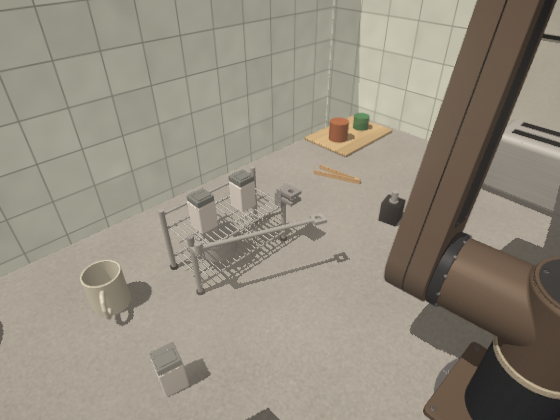

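The scene view shows the jar at (396,199), the rack around (305,225), the pin stand at (180,190), and the lug at (268,171). The side view shows the jar at (169,368), the row jars' caps at (200,198) and (242,178), the fork at (289,192), the lug at (319,220), and the pin at (393,200).

Run:
```python
from h import *
S=dict(jar=[(397,190),(395,203)],ja=[(287,197)],jb=[(331,201)],lug=[(268,171)],fork=[(259,188)],pin=[(180,181)],hinge=[(351,194)],mug=[(410,243)],stand=[(180,187)])
T=dict(jar=[(165,353)],ja=[(242,177)],jb=[(200,197)],lug=[(319,220)],fork=[(289,189)],pin=[(394,195)],hinge=[(197,251)])
for n,D in(("scene",S),("side",T)):
    z=np.load(n+".npz");c=imaging.get_calibration(n);C=cloud(c,z["d"])
    for k,v in D.items():
        for u in v: print(n,k,C[u[1],u[0]].round(3))
c=imaging.get_calibration("wrist");R=np.array(c["R"]);print(c, -R.T@c["t"])
```

```text
scene jar [0.444 0.365 0.085]
scene jar [0.454 0.366 0.04 ]
scene ja [0.637 0.03  0.203]
scene jb [0.647 0.143 0.204]
scene lug [ 0.459 -0.032  0.151]
scene fork [ 0.549 -0.051  0.157]
scene pin [ 0.438 -0.315  0.082]
scene hinge [0.562 0.206 0.159]
scene mug [0.652 0.369 0.069]
scene stand [ 0.446 -0.316  0.064]
side jar [0.432 0.365 0.089]
side ja [0.619 0.036 0.207]
side jb [0.622 0.146 0.205]
side lug [ 0.442 -0.026  0.151]
side fork [ 0.56  -0.054  0.161]
side pin [ 0.428 -0.314  0.085]
side hinge [0.548 0.213 0.145]
{'fovy': 59.91139317180186, 'cx': 277.5005462452071, 'cy': 209.23158048562564, 'distortion': array([-0.05293399,  0.        ,  0.        ,  0.        ,  0.        ]), 'R': array([[ 0.23674265, -0.97156762, -0.00304449],
       [-0.9298951 , -0.22749399,  0.28903561],
       [-0.28151025, -0.065596  , -0.9573135 ]]), 't': array([-0.67368648, -0.03872684,  0.37982231])} [ 0.2304023  -0.63842727  0.37275143]
```

```bash
python3 -m handwheel '[0.155,0.19,0.028,0,0,0.0708,0.155,0.19,0.028,0,0,0.0708,0.155,0.19,0.028,0,0,0.0708,0.155,0.19,0.028,0,0,0.0708]' && python3 -m handwheel '[0.155,0.19,0.028,0,0,0.0708,0.155,0.19,0.028,0,0,0.0708,0.155,0.19,0.028,0,0,0.0708,0.155,0.19,0.028,0,0,0.0708]' && python3 -m handwheel '[0.155,0.19,0.028,0,0,0.0708,0.155,0.19,0.028,0,0,0.0708,0.155,0.19,0.028,0,0,0.0708,0.155,0.19,0.028,0,0,0.0708,0,0,0,0,0,0]'
python3 - <<'E'
from h import *
p,d,c=shot("wrist","pin");np.savez("pin",p=p,d=d,**{k:c[k] for k in("fovy","cx","cy","distortion","R","t")})
print(ctrl.get_state()["eef_pos"],proj(c,[.437,-.315,.08]))
E
```

```text
time: 0.43
eef_pos: [0.2525, -0.5405, 0.2664]
tcp_rot: [0.942, 0.337, 0.0, -0.001]
contact_force: [0.4, -0.4, 0.2]
opening: 0.999
finger_force: 0.0
time: 0.77
eef_pos: [0.3457, -0.4262, 0.2836]
tcp_rot: [0.844, 0.537, 0.0, -0.0]
contact_force: [0.4, -1.0, -0.1]
opening: 1.001
finger_force: 0.0
time: 1.18
eef_pos: [0.441, -0.3095, 0.3014]
tcp_rot: [0.703, 0.711, 0.001, 0.0]
contact_force: [0.2, -0.4, -0.1]
opening: 1.0
finger_force: 0.0
[ 0.43957318 -0.31157243  0.30094172] [[272.87178718 184.85803641]]
```

View pics/pin.png

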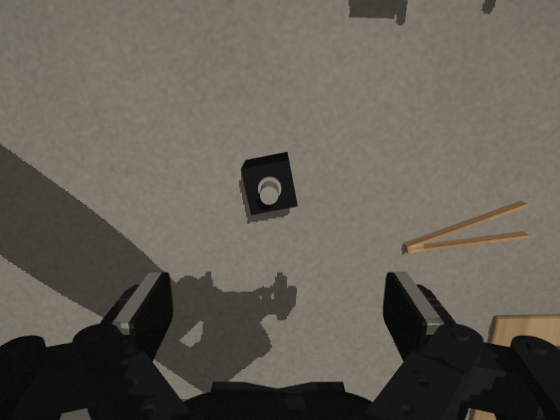

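The pin's grip and flange are at about (269,190) on the stand.

```bash
python3 -m handwheel '[0.078,0.214,0.033,0,0,0,0.078,0.214,0.033,0,0,0,0.078,0.214,0.033,0,0,0,0.078,0.214,0.033,0,0,0]' >/dev/null&& python3 -m handwheel '[0.078,0.214,0.033,0,0,0,0.078,0.214,0.033,0,0,0,0.078,0.214,0.033,0,0,0,0.078,0.214,0.033,0,0,0]' >/dev/null && python3 -m handwheel '[0.078,0.214,0.033,0,0,0,0.078,0.214,0.033,0,0,0,0.078,0.214,0.033,0,0,0,0.078,0.214,0.033,0,0,0,0,0,0,0,0,0]'
python3 - <<'E'
from h import *
z=np.load("pin.npz");c={k:z[k] for k in z.files};g=z["p"].max(2);cl=cloud(c,z["d"])
u,v=240,150;m=(g[150:215,242:297]>75).astype(np.uint8)
D=cl[150:215,242:297]
for lo,hi in((.055,.075),(.08,.1)):
    k=m*((D[...,2]>lo)&(D[...,2]<hi)).astype(np.uint8);ys,xs=np.nonzero(k)
    print(lo,k.sum(),D[k>0].mean(0),D[k>0].min(0),D[k>0].max(0),cv2.minEnclosingCircle(np.c_[xs,ys].astype(np.float32)), onz(c,[(xs.mean()+242,ys.mean()+150)],.092 if lo>.07 else .064))
p,d,c=shot("wrist","rack");np.savez("rack",p=p,d=d,**{k:c[k] for k in("fovy","cx","cy","distortion","R","t")})
E
```

```text
time: 2.32
eef_pos: [0.5797, 0.0745, 0.3604]
tcp_rot: [0.706, 0.709, 0.001, -0.0]
contact_force: [-1.1, -0.0, 1.0]
opening: 1.001
finger_force: 0.0
0.055 191 [ 0.43519876 -0.31714794  0.06446808] [ 0.42148184 -0.34310608  0.05803404] [ 0.46089416 -0.29367463  0.07380508] ((38.877437591552734, 34.11420440673828), 25.445552825927734) [[ 0.43518527 -0.31721525  0.064     ]]
0.08 307 [ 0.43347242 -0.32113988  0.0911099 ] [ 0.42484194 -0.33089323  0.08057033] [ 0.44202302 -0.31363409  0.09431071] ((27.125, 43.8125), 10.22510814666748) [[ 0.43348559 -0.32091299  0.092     ]]
```

View pics/rack.png

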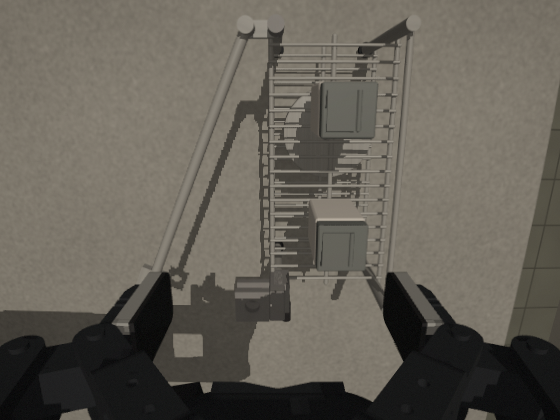

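The wrist view shows row_jar_b's cap at (349,109), row_jar_a's at (342,245), the fork at (262,297), the hinge at (246,27), and the bar running to (160,268).

Run:
```python
from h import *
z=np.load("rack.npz");c={k:z[k] for k in z.files};cl=cloud(c,z["d"]);Z=cl[...,2]
P={}
for n,(x0,x1,y0,y1) in dict(b=(310,385,70,145),a=(300,375,210,280)).items():
    m=np.zeros(Z.shape,np.uint8);m[y0:y1,x0:x1]=(np.abs(Z[y0:y1,x0:x1]-.205)<.007)
    m=cv2.morphologyEx(m,cv2.MORPH_OPEN,np.ones((5,5)))
    ys,xs=np.nonzero(m);w=onz(c,np.c_[xs,ys],.205)
    r=cv2.minAreaRect((w[:,:2]*1000).astype(np.float32));print(n,len(xs),np.median(Z[m>0]),r);P[n]=np.array(r[0])/1000
v=P["b"]-P["a"];print("dist",np.linalg.norm(v),"yaw",np.degrees(np.arctan2(-v[0],v[1])),"mid",(P["a"]+P["b"])/2)
# fork top plate
m=np.zeros(Z.shape,np.uint8);m[265:330,225:300]=(np.abs(Z[265:330,225:300]-.162)<.004)
ys,xs=np.nonzero(m);w=onz(c,np.c_[xs,ys],.162);print("fork",len(xs),cv2.minAreaRect((w[:,:2]*1000).astype(np.float32)),w.min(0),w.max(0))
# bar ridge
for y in (60,100,140,180,220,250):
    xs=np.nonzero((np.abs(Z[y,140:260]-.150)<.012))[0]+140
    print(y,xs.min() if len(xs) else None,xs.max() if len(xs) else None,onz(c,[(xs.mean(),y)],.148)[0] if len(xs) else 0)
print("hinge",onz(c,[(246,27)],.155),cl[27,246])
cv2.imwrite("pics/forkcrop.png",cv2.resize(z["p"][255:345,200:330],None,fx=5,fy=5,interpolation=cv2.INTER_CUBIC))
```

```text
b 3112 0.20387544707990407 ((632.1441650390625, 142.0838165283203), (41.457645416259766, 40.583091735839844), 0.5956186652183533)
a 2326 0.2038280657156555 ((633.10205078125, 31.535615921020508), (42.01725769042969, 41.14740753173828), 0.22723925113677979)
dist 0.11055235050692902 yaw 0.4964480336208419 mid [0.63262311 0.08680972]
fork 1387 ((562.1702880859375, -48.943214416503906), (49.57698440551758, 35.629539489746094), 0.3787635862827301) [ 0.53741479 -0.06691795  0.162     ] [ 0.58706842 -0.03123455  0.162     ]
60 228 239 [0.54109145 0.18190522 0.148     ]
100 212 223 [0.52602034 0.14836402 0.148     ]
140 198 209 [0.51184603 0.11305882 0.148     ]
180 183 194 [0.49575186 0.07567018 0.148     ]
220 170 179 [0.47943968 0.03583046 0.148     ]
250 158 169 [0.4658368  0.00407403 0.148     ]
hinge [[0.55286736 0.2071931  0.155     ]] [0.55328198 0.20624523 0.16028613]
```

View pics/forkcrop.png

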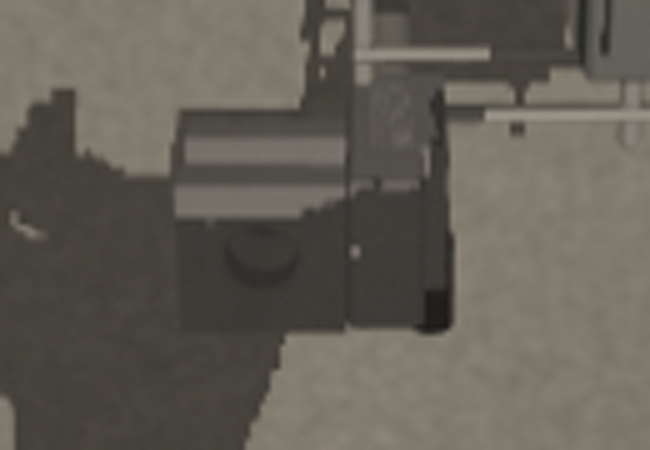

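The fork crop shows the hole at about (262,255) in the crop, which is (252.4,306) in the full picture. The rack is square to the world to within about 0.5°.

```bash
python3 -m handwheel '[-0.104,0.215,-0.044,0,0,0,-0.104,0.215,-0.044,0,0,0,-0.104,0.215,-0.044,0,0,0,-0.104,0.215,-0.044,0,0,0,-0.104,0.215,-0.044,0,0,0]' >/dev/null&& python3 -m handwheel '[-0.104,0.215,-0.044,0,0,0,-0.104,0.215,-0.044,0,0,0,-0.104,0.215,-0.044,0,0,0,-0.104,0.215,-0.044,0,0,0,0,0,0,0,0,0]'
python3 - <<'E'
from h import *
p,d,c=shot("wrist","jar")
cl=cloud(c,d);Z=cl[...,2];q=proj(c,[.44,.365,.085])[0].astype(int);print(q)
m=((np.abs(Z-.085)<.007)&(np.hypot(cl[...,0]-.44,cl[...,1]-.365)<.045)).astype(np.uint8)
m=cv2.morphologyEx(m,cv2.MORPH_OPEN,np.ones((5,5)))
ys,xs=np.nonzero(m);w=onz(c,np.c_[xs,ys],.085);print(len(xs),np.median(Z[m>0]),cv2.minAreaRect((w[:,:2]*1000).astype(np.float32)))
b=((Z>.015)&(Z<.12)&(np.hypot(cl[...,0]-.44,cl[...,1]-.365)<.06));print(cl[b].min(0),cl[b].max(0))
print(ctrl.get_state()["eef_pos"],ctrl.get_state()["qpos"])
E
```

```text
time: 3.2
eef_pos: [0.4353, 0.3635, 0.2982]
tcp_rot: [0.706, 0.708, -0.002, -0.001]
contact_force: [-0.6, -0.3, 0.1]
opening: 1.002
finger_force: 0.0
[283 179]
1910 0.08382558579898311 ((433.59234619140625, 368.2742614746094), (41.87644958496094, 41.47016143798828), 78.70997619628906)
[0.40850897 0.34385258 0.01518841] [0.45840883 0.39259292 0.08731184]
[0.43680674 0.36167923 0.29881394] [ 5.12945336e-01  1.60890237e-02  1.79114557e+00 -5.75032198e-04
  1.33779031e+00  5.09713351e-01]
```

```bash
python3 -m handwheel '[-0.011,0.022,-0.24,0,0,-0.064,-0.01,0.022,-0.24,0,0,-0.063,0,0,-0.24,0,0,0,0,0,-0.24,0,0,0,0,0,-0.24,0,0,0]' >/dev/null&& python3 -m handwheel '[0,0,-0.2,0,0,0,0,0,-0.13,0,0,0,0,0,-0.05,0,0,0,0,0,0,0,0,0,0,0,0,0,0,0]' && python3 -m handwheel '[0,0,0,0,0,0,0,0,0,0,0,0,0,0,0,0,0,0,0,0,0,0,0,0,0,0,0,0,0,0]' 0 35 && python3 -m handwheel '[0,0,0,0,0,0,0,0,0,0,0,0,0,0,0,0,0,0,0,0,0,0,0,0,0,0,0,0,0,0]'
```

```text
time: 4.08
eef_pos: [0.4362, 0.3672, 0.0645]
tcp_rot: [0.774, 0.633, 0.0, 0.0]
contact_force: [0.6, 0.4, -0.2]
opening: 0.998
finger_force: 0.0
time: 4.5
eef_pos: [0.4355, 0.3687, 0.0654]
tcp_rot: [0.773, 0.634, 0.001, 0.0]
contact_force: [-2.0, 0.1, 6.0]
opening: 0.512
finger_force: 36.7
time: 4.92
eef_pos: [0.4355, 0.3687, 0.0654]
tcp_rot: [0.773, 0.634, 0.001, 0.0]
contact_force: [-0.7, -0.9, 6.1]
opening: 0.513
finger_force: 36.7
```

```bash
python3 -m handwheel '[0,0,0.12,0,0,0,0,0,0.235,0,0,0,0,0,0.235,0,0,0,0,0,0.235,0,0,0,0,0,0.235,0,0,0]' >/dev/null&& python3 -m handwheel '[0,0,0.235,0,0,0,0,0,0.235,0,0,0,0.131,-0.188,0,0,0,0.065,0.131,-0.188,0,0,0,0.065,0.131,-0.188,0,0,0,0]' && python3 -m handwheel '[0.131,-0.188,0,0,0,0,0.131,-0.188,0,0,0,0,0.131,-0.188,0,0,0,0,0.131,-0.188,0,0,0,0,0.131,-0.188,0,0,0,0]' >/dev/null && python3 -m handwheel '[0.131,-0.188,0,0,0,0,0.131,-0.188,0,0,0,0,0,0,0,0,0,0,0,0,0,0,0,0]'
python3 - <<'E'
from h import *
p,d,c=shot("wrist","place")
cl=cloud(c,d);Z=cl[...,2];s=ctrl.get_state();e=s["eef_pos"];print(e,s["opening"],s["finger_force"],np.degrees(2*np.arctan2(s["tcp_rot"][1],s["tcp_rot"][0])))
def rect(m,z):
    m=cv2.morphologyEx(m.astype(np.uint8),cv2.MORPH_OPEN,np.ones((5,5)));ys,xs=np.nonzero(m);w=onz(c,np.c_[xs,ys],z)
    print(len(xs),np.median(Z[m>0]),cv2.minAreaRect((w[:,:2]*1000).astype(np.float32)))
rect((np.abs(Z-.205)<.007)&(np.abs(cl[...,1]-.142)<.03)&(abs(cl[...,0]-.632)<.035),.205)
rect((np.abs(Z-.205)<.007)&(np.abs(cl[...,1]-.032)<.03)&(abs(cl[...,0]-.632)<.035),.205)
m=(Z>.24)&(np.abs(cl[...,1]-.087)<.03)&(abs(cl[...,0]-.632)<.035)
print(np.percentile(Z[m],[5,50,95]))
E
```

```text
time: 5.75
eef_pos: [0.4941, 0.2831, 0.2942]
tcp_rot: [0.703, 0.711, 0.001, 0.001]
contact_force: [1.1, -0.8, -1.6]
opening: 0.51
finger_force: 36.1
time: 6.5
eef_pos: [0.6318, 0.0845, 0.2922]
tcp_rot: [0.706, 0.708, -0.0, -0.001]
contact_force: [0.9, 1.0, -1.3]
opening: 0.508
finger_force: 36.1
[0.63116701 0.08572224 0.29236423] 0.5061534300290869 36.14609956741333 90.2924089172054
5354 0.20383917893408976 ((632.85986328125, 142.0394287109375), (41.36629867553711, 40.88697052001953), 0.2822131812572479)Traceback (most recent call last):
  File "<stdin>", line 8, in <module>
  File "<stdin>", line 5, in rect
  File "h.py", line 16, in onz
    o,d=ray(c,uv); return o+d*((z-o[2])/d[:,2])[:,None]
        ~~~^^^^^^
  File "h.py", line 11, in ray
    u=cv2.undistortPoints(np.array(uv,float).reshape(-1,1,2),K(c),np.array(c["distortion"],float)).reshape(-1,2)
      ~~~~~~~~~~~~~~~~~~~^^^^^^^^^^^^^^^^^^^^^^^^^^^^^^^^^^^^^^^^^^^^^^^^^^^^^^^^^^^^^^^^^^^^^^^^^
cv2.error: OpenCV(4.12.0) /io/opencv/modules/calib3d/src/undistort.dispatch.cpp:347: error: (-215:Assertion failed) CV_IS_MAT(_src) && CV_IS_MAT(_dst) && (_src->rows == 1 || _src->cols == 1) && (_dst->rows == 1 || _dst->cols == 1) && _src->cols + _src->rows - 1 == _dst->rows + _dst->cols - 1 && (CV_MAT_TYPE(_src->type) == CV_32FC2 || CV_MAT_TYPE(_src->type) == CV_64FC2) && (CV_MAT_TYPE(_dst->type) == CV_32FC2 || CV_MAT_TYPE(_dst->type) == CV_64FC2) in function 'cvUndistortPointsInternal'
```

View pics/place.png

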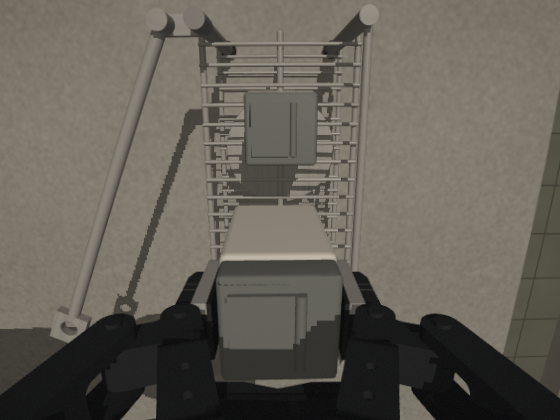

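Jar held, with its cap spanning about (219–338, 262–379). row_jar_b's cap is at (281,127), and the lug hole at (69,326).

Run:
```python
from h import *
c=imaging.get_calibration("wrist");print(onz(c,[(219,262),(338,262),(219,379),(338,379),(278.5,320)],.312).round(4))
p,d=imaging.read_camera("wrist");cl=cloud(c,d);print([cl[v,u].round(4) for u,v in((235,275),(322,275),(278,275),(278,320),(240,365),(330,365),(235,225),(235,255),(320,225),(320,255))])
print("lug",onz(c,[(69,326)],.152)); g=cl[20,155];print(g)
```

```text
[[0.6124 0.1108 0.312 ]
 [0.6496 0.111  0.312 ]
 [0.6103 0.0655 0.312 ]
 [0.6523 0.0657 0.312 ]
 [0.6312 0.0899 0.312 ]]
[array([0.6169, 0.1049, 0.3093]), array([0.6453, 0.1047, 0.3086]), array([0.6309, 0.1045, 0.3084]), array([0.631 , 0.0897, 0.3117]), array([0.6179, 0.0717, 0.3121]), array([0.6498, 0.0688, 0.3084]), array([0.6117, 0.1056, 0.2623]), array([0.6153, 0.1054, 0.2945]), array([0.6497, 0.1058, 0.262 ]), array([0.6462, 0.1052, 0.2937])]
lug [[ 0.45186079 -0.02637488  0.152     ]]
[0.55106182 0.20933319 0.16103348]
```

```bash
python3 -m handwheel '[0.012,0.019,0,0,0,0,0,0,-0.2,0,0,0,0,0,-0.2,0,0,0,0,0,-0.15,0,0,0,0,0,-0.1,0,0,0]' && python3 -m handwheel '[0,0,-0.02,0,0,0,0,0,0,0,0,0,0,0,0,0,0,0]'&& python3 -m handwheel '[0,0,-0.015,0,0,0,0,0,0,0,0,0]'&& python3 -m handwheel '[0,0,-0.015,0,0,0,0,0,0,0,0,0]'
```

```text
time: 7.02
eef_pos: [0.6311, 0.0907, 0.1925]
tcp_rot: [0.704, 0.71, -0.001, -0.002]
contact_force: [0.2, 0.5, -1.9]
opening: 0.511
finger_force: 36.1
time: 7.27
eef_pos: [0.6336, 0.0898, 0.1941]
tcp_rot: [0.704, 0.71, 0.001, 0.001]
contact_force: [0.1, -0.0, 0.2]
opening: 0.513
finger_force: 36.1
time: 7.43
eef_pos: [0.6339, 0.0892, 0.1922]
tcp_rot: [0.705, 0.709, 0.001, 0.001]
contact_force: [-0.1, -0.4, -1.2]
opening: 0.507
finger_force: 36.1
time: 7.6
eef_pos: [0.6333, 0.0889, 0.1886]
tcp_rot: [0.705, 0.709, 0.0, 0.0]
contact_force: [0.5, -0.1, -0.2]
opening: 0.51
finger_force: 36.1
```

```bash
python3 -m handwheel '[0,0,-0.01,0,0,0,0,0,0,0,0,0]'; python3 -m handwheel '[0,0,-0.01,0,0,0,0,0,0,0,0,0]'
python3 - <<'E'
from h import *
p,d,c=shot("wrist","low");cl=cloud(c,d);Z=cl[...,2];e=ctrl.get_state()["eef_pos"];print(e)
for n,y in(("b",.142),("held",e[1])):
    m=(np.abs(Z-.205)<.008)&(np.abs(cl[...,1]-y)<.027)&(abs(cl[...,0]-.632)<.03);print(n,m.sum(),np.median(Z[m]),[np.percentile(cl[m][:,i],[1,99]).round(4) for i in(0,1)])
E
```

```text
time: 7.77
eef_pos: [0.6331, 0.0889, 0.1865]
tcp_rot: [0.705, 0.709, -0.0, -0.0]
contact_force: [-0.4, 1.4, -0.7]
opening: 0.51
finger_force: 36.1
time: 7.93
eef_pos: [0.6334, 0.0888, 0.1855]
tcp_rot: [0.705, 0.709, 0.0, 0.0]
contact_force: [-1.2, 0.5, 0.5]
opening: 0.508
finger_force: 36.2
[0.63338045 0.08885528 0.18557458]
b 19286 0.20387255039205993 [array([0.6124, 0.6532]), array([0.1214, 0.1623])]
held 15657 0.20428341259441926 [array([0.6061, 0.6592]), array([0.0676, 0.1083])]
```

```bash
python3 -m handwheel '[0,-0.012,-0.007,0,0,0,0,0,0,0,0,0]'; python3 -m handwheel '[0,0,0,0,0,0,0,0,0,0,0,0,0,0,0,0,0,0,0,0,0,0,0,0]' 0.85; python3 -m handwheel '[0,0,0.07,0,0,0,0,0,0.2,0,0,0,0,0,0.25,0,0,0,-0.05,0,0.2,0,0,0,-0.05,0,0,0,0,0]'
python3 - <<'E'
from h import *
p,d,c=shot("wrist","placed");s=ctrl.get_state();print(s["eef_pos"],s["qpos"])
np.savez("placed",p=p,d=d,**{k:c[k] for k in("fovy","cx","cy","distortion","R","t")})
cl=cloud(c,d);Z=cl[...,2]
for y in(.142,.0868,.032):
    m=((np.abs(Z-.205)<.007)&(np.abs(cl[...,1]-y)<.028)&(abs(cl[...,0]-.632)<.03)).astype(np.uint8)
    m=cv2.morphologyEx(m,cv2.MORPH_OPEN,np.ones((5,5)));ys,xs=np.nonzero(m)
    if len(xs):
        w=onz(c,np.c_[xs,ys],.205);print(len(xs),np.median(Z[m>0]),cv2.minAreaRect((w[:,:2]*1000).astype(np.float32)))
E
```

```text
time: 8.15
eef_pos: [0.6335, 0.0878, 0.1855]
tcp_rot: [0.705, 0.709, 0.001, -0.0]
contact_force: [-1.8, 2.5, 4.3]
opening: 0.511
finger_force: 36.7
time: 8.48
eef_pos: [0.633, 0.0869, 0.1837]
tcp_rot: [0.705, 0.709, -0.0, -0.0]
contact_force: [-0.1, 0.0, -1.1]
opening: 0.85
finger_force: 0.0
time: 8.9
eef_pos: [0.6214, 0.087, 0.3022]
tcp_rot: [0.705, 0.709, 0.005, 0.006]
contact_force: [-0.2, 0.0, 1.8]
opening: 0.848
finger_force: 0.0
[0.6192209  0.08717549 0.29876388] [-2.21505262e-02  1.40402256e-01  1.65915143e+00 -1.38291764e-04
  1.33235683e+00 -2.86030935e-02]
4778 0.2039129438918894 ((632.7088623046875, 142.01580810546875), (41.41164016723633, 40.72970962524414), 0.5106655359268188)
3983 0.20377864073439428 ((631.40869140625, 87.68047332763672), (41.26264190673828, 41.77265167236328), 0.005844814237207174)
3257 0.20355882578151593 ((633.5684204101562, 32.474021911621094), (41.40043640136719, 42.519718170166016), 0.5774607062339783)
```

View pics/placed.png

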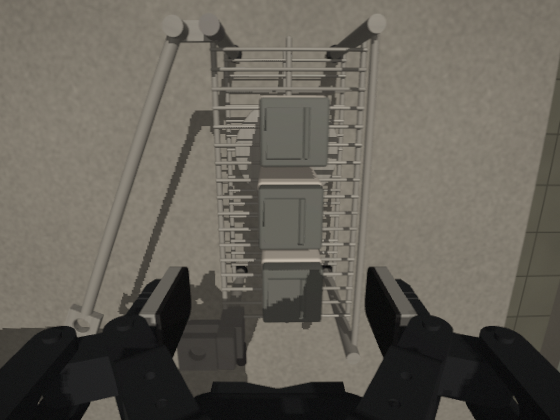

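The jar stands in the row at y 87.7 mm (midpoint 87.2) and is square. Next is the bar.

```bash
python3 -m handwheel '[-0.205,-0.047,0,0,0,0,-0.205,-0.047,0,0,0,0,-0.205,-0.047,0,0,0,0,-0.205,-0.047,0,0,0,0,-0.205,-0.047,0,0,0,0]' 0 20 >/dev/null; python3 -m handwheel '[-0.205,-0.047,0,0,0,0,0,0,0,0,0,0,0,0,0,0,0,0]'; python3 -m handwheel '[0,0,-0.24,0,0,0,0,0,-0.24,0,0,0,0,0,-0.24,0,0,0,0,0,-0.24,0,0,0,0,0,0,0,0,0]'
```

```text
time: 9.62
eef_pos: [0.4325, 0.0447, 0.2916]
tcp_rot: [0.705, 0.709, 0.0, 0.0]
contact_force: [0.6, -0.1, 0.1]
opening: 0.004
finger_force: 0.0
time: 10.03
eef_pos: [0.4292, 0.0455, 0.1406]
tcp_rot: [0.705, 0.709, -0.005, -0.006]
contact_force: [-1.1, 0.0, -0.8]
opening: -0.001
finger_force: 0.0
```

```bash
python3 -m handwheel '[0.06,0,0.06,0,0,0,0.08,0,0,0,0,0,0.08,0,0,0,0,0,0.08,0,0,0,0,0,0.08,0,0,0,0,0]'; python3 -m handwheel '[0.08,0,0,0,0,0,0.07,0,0,0,0,0,0.06,0,0,0,0,0,0.04,0,0,0,0,0,0,0,0,0,0,0]';  python3 -m handwheel '[0.03,0,0,0,0,0,0.03,0,0,0,0,0,0,0,0,0,0,0]';  python3 - <<'E'
from h import *
p,d,c=shot("scene","gate")
p,d,c=shot("wrist");cv2.imwrite("pics/gw.png",p);print(ctrl.get_state()["contact_force"])
cl=cloud(c,d);Z=cl[...,2]
for y in(.18,.15,.12,.09,.08):
    m=(np.abs(Z-.150)<.008)&(abs(cl[...,1]-y)<.004)&(cl[...,0]<.566);print(y,m.sum(),np.median(cl[m][:,0]) if m.any() else 0)
E
```

```text
time: 10.45
eef_pos: [0.4929, 0.0448, 0.1592]
tcp_rot: [0.705, 0.709, 0.0, 0.001]
contact_force: [-1.0, -0.8, 0.3]
opening: 0.003
finger_force: 0.3
time: 10.87
eef_pos: [0.5298, 0.0447, 0.1579]
tcp_rot: [0.705, 0.709, 0.001, 0.001]
contact_force: [-0.1, 0.2, 0.7]
opening: -0.0
finger_force: 0.0
time: 11.12
eef_pos: [0.5359, 0.0449, 0.1569]
tcp_rot: [0.705, 0.709, -0.002, -0.002]
contact_force: [-3.8, -0.7, 2.3]
opening: -0.003
finger_force: 2.6
[-4.74030282 -0.79113098  2.43716015]
0.18 0 0
0.15 417 0.5521577532293982
0.12 702 0.5523905125536694
0.09 585 0.552619614943204
0.08 554 0.5527058789112643
```

```bash
python3 -m handwheel '[-0.1,0,0,0,0,0,-0.1,0,0,0,0,0,0,0,0.24,0,0,0,0,0,0.24,0,0,0,0,-0.1,0.24,0,0,0]' >/dev/null; python3 -m handwheel '[0.1,-0.2,0.2,0,0,0,0.12,-0.2,0.2,0,0,0,0.1,-0.14,0,0,0,0,0,0,0,0,0,0,0,0,0,0,0,0]' 0.6
python3 - <<'E'
from h import *
p,d,c=shot("wrist","fork2");print(ctrl.get_state()["eef_pos"])
np.savez("fork2",p=p,d=d,**{k:c[k] for k in("fovy","cx","cy","distortion","R","t")})
q=proj(c,[[.553,-.052,.162]])[0];print(q);cl=cloud(c,d);Z=cl[...,2]
m=(np.abs(Z-.161)<.004)&(cl[...,0]<.573)&(np.abs(cl[...,1]+.05)<.03)&(cl[...,0]>.53);w=cl[m];print(m.sum(),w.min(0),w.max(0))
bm=(np.abs(Z-.150)<.008)&(cl[...,0]<.566)&(cl[...,0]>.53)
for y in(.02,.06,.1,.14,.18):
    k=bm&(abs(cl[...,1]-y)<.004);print(y,np.median(cl[k][:,0]) if k.any() else 0)
x,y=q.astype(int);cr=p[y-50:y+50,x-65:x+65];cv2.imwrite("pics/fcrop2.png",cv2.resize(cv2.convertScaleAbs(cr,alpha=1.6),None,fx=6,fy=6,interpolation=cv2.INTER_CUBIC));print(x-65,y-50)
E
```

```text
time: 12.05
eef_pos: [0.5529, -0.047, 0.3201]
tcp_rot: [0.706, 0.709, 0.0, 0.0]
contact_force: [-0.6, 0.2, -1.4]
opening: 0.599
finger_force: 0.0
[ 0.55213802 -0.04609445  0.31925444]
[277.71598032 201.77781661]
1646 [ 0.53724954 -0.06874854  0.15701287] [ 0.57298876 -0.03373037  0.1644975 ]
0.02 0.5536117497667341
0.06 0.5533427559134877
0.1 0.5538285787937434
0.14 0
0.18 0
212 151
```

View pics/fcrop2.png

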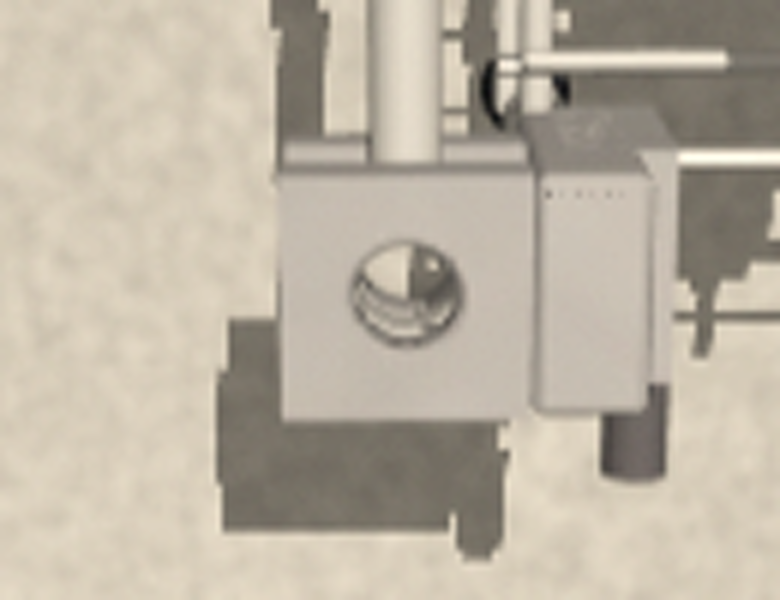

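The fork crop shows the hole at (407,293), which is full-picture (279.4,199.4). The lug is inside the fork with its hole in line.

```bash
python3 -m handwheel '[-0.088,-0.204,-0.052,0,0,0,-0.088,-0.204,-0.052,0,0,0,-0.088,-0.204,-0.052,0,0,0,-0.088,-0.204,-0.052,0,0,0,-0.088,-0.204,-0.052,0,0,0]' >/dev/null; python3 -m handwheel '[-0.088,-0.204,-0.052,0,0,0,-0.088,-0.204,-0.052,0,0,0,-0.088,-0.204,-0.052,0,0,0,-0.088,-0.204,-0.052,0,0,0,0,0,0,0,0,0]'
python3 - <<'E'
from h import *
z=np.load("fork2.npz");c={k:z[k] for k in z.files};h=onz(c,[(279.4,199.4)],.162)[0];print("hole",h,h-[.5521,-.0461,.3193])
p,d,c=shot("wrist","pin2");e=ctrl.get_state()["eef_pos"]
x,y=proj(c,[.4335,-.321,.092])[0].astype(int);cl=cloud(c,d)
m=(cl[...,2]>.083)&(np.hypot(cl[...,0]-.4335,cl[...,1]+.321)<.02);ys,xs=np.nonzero(m);w=onz(c,np.c_[xs,ys],.092)
print(e,m.sum(),w[:,:2].mean(0),w.min(0),w.max(0),np.median(cl[m][:,2]))
cr=p[y-40:y+40,x-50:x+50];cv2.imwrite("pics/pcrop.png",cv2.resize(cv2.convertScaleAbs(cr,alpha=1.4),None,fx=7,fy=7,interpolation=cv2.INTER_CUBIC));print(x-50,y-40)
E
```

```text
time: 12.93
eef_pos: [0.4308, -0.3236, 0.2469]
tcp_rot: [0.706, 0.708, -0.001, -0.002]
contact_force: [-0.8, -0.2, -0.7]
opening: 0.599
finger_force: 0.0
hole [ 0.55433818 -0.05001533  0.162     ] [ 0.00223818 -0.00391533 -0.1573    ]
[ 0.43195599 -0.32173219  0.24764855] 5949 [ 0.44112826 -0.51248135] [ 0.36681796 -0.55078499  0.092     ] [ 0.52136266 -0.31224202  0.092     ] 0.307653926376865
231 153
```

View pics/pcrop.png

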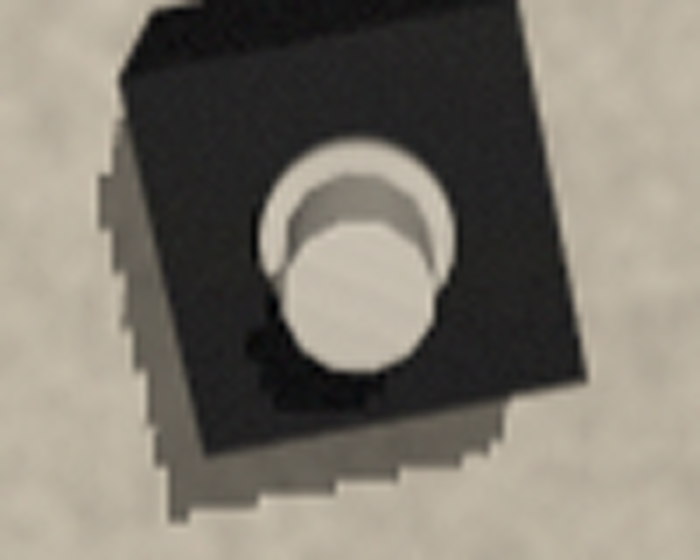

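The pin crop shows the grip's top centre at crop (359,296), which is full-picture (281.9,194.9), and the flange at (281.5,186.4).

Run:
```python
from h import *
c=imaging.get_calibration("wrist");s=ctrl.get_state();print(s["eef_pos"],s["qpos"])
print(onz(c,[(281.9,194.9)],.092),onz(c,[(281.5,186.4)],.064))
```

```text
[ 0.43195599 -0.32173219  0.24764855] [-8.28709240e-01 -1.10359449e-02  1.91243609e+00  1.91669170e-04
  1.24391643e+00 -8.31968002e-01]
[[ 0.43483819 -0.32000046  0.092     ]] [[ 0.43476989 -0.31960415  0.064     ]]
```

```bash
python3 -m handwheel '[0.019,0.012,-0.2,0,0,0,0,0,-0.24,0,0,0,0,0,-0.24,0,0,0,0,0,-0.2,0,0,0,0,0,-0.1,0,0,0]' 0.5 >/dev/null; python3 -m handwheel '[0,0,-0.05,0,0,0,0,0,0,0,0,0,0,0,0,0,0,0,0,0,0,0,0,0]'
```

```text
time: 13.73
eef_pos: [0.4376, -0.3201, 0.0973]
tcp_rot: [0.705, 0.71, 0.0, 0.002]
contact_force: [-0.1, -0.8, -0.3]
opening: 0.496
finger_force: 0.0
```

```bash
python3 -m handwheel '[-0.01,0,-0.06,0,0,0,0,0,0,0,0,0,0,0,0,0,0,0,0,0,0,0,0,0]';python3 -m handwheel '[0,0,0,0,0,0,0,0,0,0,0,0,0,0,0,0,0,0]'
```

```text
time: 14.07
eef_pos: [0.4349, -0.3198, 0.0866]
tcp_rot: [0.705, 0.709, 0.0, 0.0]
contact_force: [-0.7, 0.4, 0.5]
opening: 0.497
finger_force: 0.0
time: 14.32
eef_pos: [0.435, -0.3198, 0.0865]
tcp_rot: [0.705, 0.709, 0.0, 0.0]
contact_force: [0.7, 0.3, 0.5]
opening: 0.5
finger_force: 0.0
```

Good. Close, then lift.

```bash
python3 -m handwheel '[0,0,0,0,0,0,0,0,0,0,0,0,0,0,0,0,0,0,0,0,0,0,0,0,0,0,0,0,0,0]' 0 60;python3 -m handwheel '[0,0,0,0,0,0,0,0,0,0,0,0,0,0,0,0,0,0]'; python3 -m handwheel '[0,0,0.08,0,0,0,0,0,0.2,0,0,0,0,0,0.22,0,0,0,0,0,0.22,0,0,0,0,0,0.22,0,0,0]'; python3 -m handwheel '[0,0,0.22,0,0,0,0,0,0,0,0,0,0,0,0,0,0,0]'
python3 - <<'E'
from h import *
p,d,c=shot("wrist","held");s=ctrl.get_state();e=s["eef_pos"];print(e)
cv2.imwrite("pics/heldcrop.png",cv2.resize(cv2.convertScaleAbs(p[200:400,180:380],alpha=1.5),None,fx=3,fy=3))
E
```

```text
time: 14.73
eef_pos: [0.4351, -0.3199, 0.0867]
tcp_rot: [0.705, 0.709, -0.0, 0.0]
contact_force: [0.2, 0.1, 1.4]
opening: 0.188
finger_force: 58.5
time: 14.98
eef_pos: [0.435, -0.3199, 0.0866]
tcp_rot: [0.705, 0.709, -0.0, 0.0]
contact_force: [-0.1, -0.1, 1.4]
opening: 0.188
finger_force: 58.5
time: 15.4
eef_pos: [0.4344, -0.3191, 0.2289]
tcp_rot: [0.705, 0.709, 0.0, -0.001]
contact_force: [1.5, -1.2, -0.7]
opening: 0.187
finger_force: 59.2
time: 15.65
eef_pos: [0.4356, -0.3204, 0.2637]
tcp_rot: [0.705, 0.709, -0.0, 0.003]
contact_force: [0.7, 0.1, -1.6]
opening: 0.186
finger_force: 59.3
[ 0.43481691 -0.31952725  0.26102171]
```

View pics/heldcrop.png

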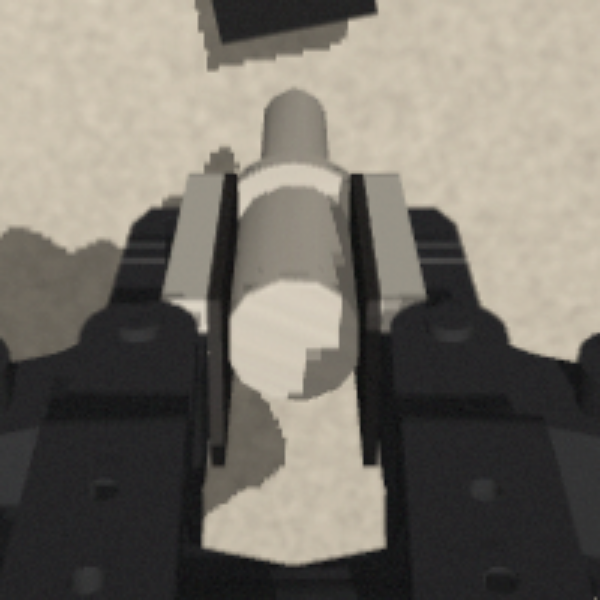

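The pin is held upright, with its shank straight below the grip.

```bash
python3 -m handwheel '[0.1,0.2245,0.02,0,0,0,0.1,0.2245,0.02,0,0,0,0.1,0.2245,0.02,0,0,0,0.1,0.2245,0.02,0,0,0,0.1,0.2245,0.02,0,0,0]' >/dev/null; python3 -m handwheel '[0.1,0.2245,0,0,0,0,0.1,0.2245,0,0,0,0,0.1,0.2245,0,0,0,0,0,0,0,0,0,0,0,0,0,0,0,0]'>/dev/null; python3 -m handwheel '[0,0,0,0,0,0,0,0,0,0,0,0,0,0,0,0,0,0,0,0,0,0,0,0]'
python3 - <<'E'
from h import *
p,d,c=shot("wrist","above");e=ctrl.get_state()["eef_pos"];print(e)
tip=proj(c,[e-[0,0,.0806]]);h=proj(c,[[.5543,-.05,.162]]);print(tip,h)
cv2.imwrite("pics/abovecrop.png",cv2.resize(cv2.convertScaleAbs(p[180:300,200:360],alpha=1.5),None,fx=5,fy=5,interpolation=cv2.INTER_CUBIC))
E
```

```text
time: 16.87
eef_pos: [0.5545, -0.0514, 0.2751]
tcp_rot: [0.706, 0.709, -0.0, -0.0]
contact_force: [-0.9, -0.0, -0.7]
opening: 0.187
finger_force: 59.3
[ 0.55459577 -0.0512771   0.27525435]
[[278.18320057 228.6711498 ]] [[277.66055015 210.54828829]]
```

View pics/abovecrop.png

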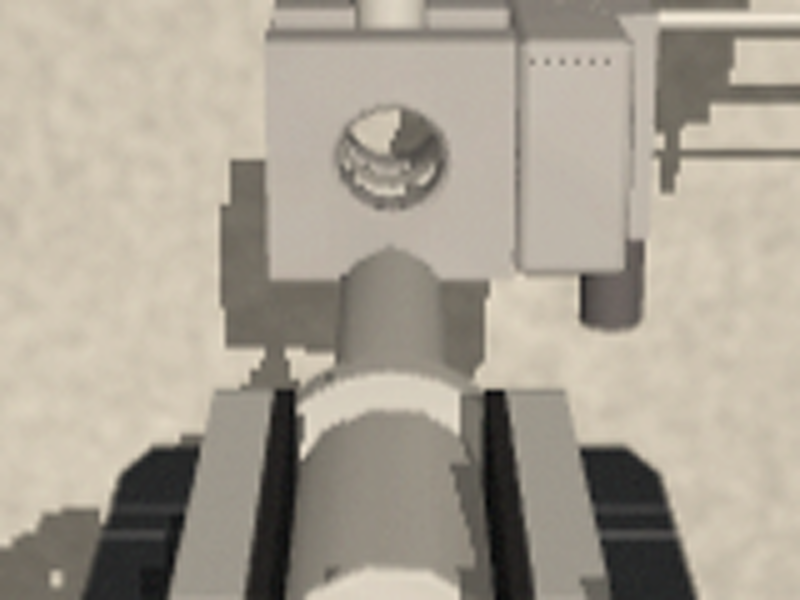

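The hole is at crop (391,157) and the pin's shank is in line at column 391.

```bash
python3 -m handwheel '[0,0.008,-0.1,0,0,0,0,0,-0.1,0,0,0,0,0,0,0,0,0,0,0,0,0,0,0]'; python3 -m handwheel '[0,0,-0.05,0,0,0,0,0,-0.03,0,0,0,0,0,0,0,0,0,0,0,0,0,0,0]'; python3 -m handwheel '[0,0,-0.04,0,0,0,0,0,-0.04,0,0,0,0,0,0,0,0,0]'
```

```text
time: 17.25
eef_pos: [0.5542, -0.0494, 0.2446]
tcp_rot: [0.705, 0.709, -0.001, -0.001]
contact_force: [0.2, 0.0, 0.2]
opening: 0.187
finger_force: 59.3
time: 17.58
eef_pos: [0.5549, -0.0491, 0.2333]
tcp_rot: [0.705, 0.709, -0.0, -0.0]
contact_force: [0.5, 0.0, -0.5]
opening: 0.189
finger_force: 59.3
time: 17.83
eef_pos: [0.5542, -0.0489, 0.2197]
tcp_rot: [0.705, 0.709, -0.001, -0.001]
contact_force: [-0.2, 0.8, -0.6]
opening: 0.187
finger_force: 59.3
```

```bash
python3 -m handwheel '[0,-0.004,-0.05,0,0,0,0,0,-0.05,0,0,0,0,0,0,0,0,0]'; python3 -m handwheel '[0,0,-0.04,0,0,0,0,0,0,0,0,0,0,0,0,0,0,0]'; python3 -m handwheel '[0,0,-0.03,0,0,0,0,0,0,0,0,0,0,0,0,0,0,0]'
```

```text
time: 18.08
eef_pos: [0.554, -0.0494, 0.2041]
tcp_rot: [0.705, 0.709, -0.001, -0.001]
contact_force: [-0.5, -0.4, -0.9]
opening: 0.19
finger_force: 59.4
time: 18.33
eef_pos: [0.554, -0.0494, 0.1994]
tcp_rot: [0.705, 0.709, -0.001, -0.001]
contact_force: [-2.2, 0.7, -1.8]
opening: 0.189
finger_force: 59.5
time: 18.58
eef_pos: [0.554, -0.0494, 0.1946]
tcp_rot: [0.705, 0.709, -0.001, -0.001]
contact_force: [-2.7, 0.6, -2.0]
opening: 0.186
finger_force: 59.5
```

```bash
python3 -m handwheel '[0,0,-0.02,0,0,0,0,0,0,0,0,0,0,0,0,0,0,0]'; python3 -m handwheel '[0,0,-0.02,0,0,0,0,0,0,0,0,0,0,0,0,0,0,0]'; python3 -m handwheel '[0,0,-0.02,0,0,0,0,0,0,0,0,0,0,0,0,0,0,0]'
```

```text
time: 18.83
eef_pos: [0.5545, -0.0497, 0.1922]
tcp_rot: [0.705, 0.709, -0.0, -0.001]
contact_force: [-3.7, 0.2, -1.1]
opening: 0.188
finger_force: 59.5
time: 19.08
eef_pos: [0.5545, -0.0497, 0.1892]
tcp_rot: [0.705, 0.709, -0.0, -0.0]
contact_force: [-4.3, 0.3, -3.7]
opening: 0.186
finger_force: 59.3
time: 19.33
eef_pos: [0.5548, -0.0498, 0.1886]
tcp_rot: [0.705, 0.709, -0.0, -0.0]
contact_force: [-8.0, 1.0, 7.6]
opening: 0.187
finger_force: 60.2
```

```bash
python3 -m handwheel '[-0.006,0,-0.008,0,0,0,0,0,0,0,0,0,0,0,0,0,0,0]'; python3 -m handwheel '[0,0,-0.012,0,0,0,0,0,0,0,0,0,0,0,0,0,0,0]'
python3 - <<'E'
from h import *
p,d,c=shot("wrist","seat");e=ctrl.get_state()["eef_pos"];print(e)
cv2.imwrite("pics/seatcrop.png",cv2.resize(cv2.convertScaleAbs(p[180:330,180:380],alpha=1.5),None,fx=4,fy=4,interpolation=cv2.INTER_CUBIC))
E
```

```text
time: 19.58
eef_pos: [0.5547, -0.0497, 0.1885]
tcp_rot: [0.705, 0.709, 0.0, 0.001]
contact_force: [-7.9, 1.5, 10.3]
opening: 0.185
finger_force: 60.5
time: 19.83
eef_pos: [0.5548, -0.0497, 0.1886]
tcp_rot: [0.705, 0.709, 0.0, 0.001]
contact_force: [-10.6, 2.6, 16.1]
opening: 0.19
finger_force: 61.3
[ 0.55477143 -0.04974977  0.18850673]
```

View pics/seatcrop.png

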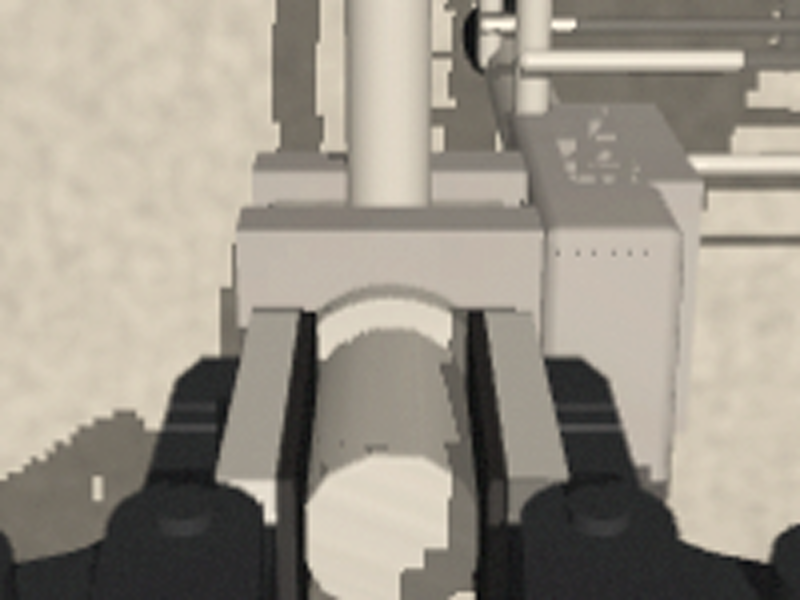

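The flange is on the fork's top plate, and the arm holds at the predicted height with 16 N of push. The pin is home, so I'll release and back off.

```bash
python3 -m handwheel '[0,0,0,0,0,0,0,0,0,0,0,0,0,0,0,0,0,0,0,0,0,0,0,0]' 0.4; python3 -m handwheel '[0,0,0.06,0,0,0,0,0,0.15,0,0,0,0,0,0.2,0,0,0,0,0,0.25,0,0,0,0,0,0.25,0,0,0]' >/dev/null; python3 -m handwheel '[0,0,0,0,0,0,0,0,0,0,0,0,0,0,0,0,0,0]'
python3 - <<'E'
from h import *
p,d,c=shot("wrist","final");print(ctrl.get_state()["eef_pos"])
cl=cloud(c,d);Z=cl[...,2];N=np.hypot(cl[...,0]-.554,cl[...,1]+.05)
m=(Z>.185)&(Z<.21)&(N<.018);print("pin top",m.sum(),np.median(Z[m]),np.percentile(Z[m],90),onz(c,np.argwhere(m)[:,::-1],.194).mean(0))
for y in(.142,.0868,.032):
    m=((np.abs(Z-.205)<.007)&(np.abs(cl[...,1]-y)<.028)&(abs(cl[...,0]-.632)<.03));w=cl[m];print(y,m.sum(),(np.percentile(w,1,axis=0)+np.percentile(w,99,axis=0))/2 if m.any() else 0)
bm=(np.abs(Z-.150)<.008)&(cl[...,0]<.566)&(cl[...,0]>.52)
for y in(.0,.02,.06,.1):
    k=bm&(abs(cl[...,1]-y)<.004);print(y,np.median(cl[k][:,0]) if k.any() else 0)
E
```

```text
time: 20.22
eef_pos: [0.5547, -0.0498, 0.1839]
tcp_rot: [0.705, 0.709, 0.001, 0.001]
contact_force: [0.2, 0.9, -0.2]
opening: 0.403
finger_force: 0.0
time: 20.88
eef_pos: [0.554, -0.0497, 0.3205]
tcp_rot: [0.705, 0.709, 0.0, 0.0]
contact_force: [0.2, -1.6, -0.4]
opening: 0.399
finger_force: 0.0
[ 0.55353813 -0.04956174  0.31913053]
pin top 514 0.1943017843720336 0.19526287975871398 [ 0.55592056 -0.05092558  0.194     ]
0.142 0 0
0.0868 2354 [0.63089738 0.07417795 0.20297805]
0.032 4459 [0.63305092 0.02957471 0.20326627]
0.0 0.553922767562566
0.02 0.5537684239941211
0.06 0.5534589557911463
0.1 0
```

Run:
```python
from h import *
p,d,c=shot("wrist");cl=cloud(c,d);Z=cl[...,2];N=np.hypot(cl[...,0]-.555,cl[...,1]+.0505)
t=(Z>.188)&(N<.007);f=(np.abs(Z-.162)<.003)&(N>.0135)&(abs(cl[...,0]-.554)<.0155)&(abs(cl[...,1]+.05)<.016)
fl=(np.abs(Z-.166)<.003)&(N<.0125)&(N>.0095)
print([(k.sum(),np.median(Z[k]),Z[k].std()) for k in(t,f,fl)])
```

```text
[(np.int64(304), np.float64(0.19457773771058234), np.float64(0.0010666316172293876)), (np.int64(546), np.float64(0.16198336142011768), np.float64(0.000697191152541014)), (np.int64(150), np.float64(0.16626255951670885), np.float64(0.0013517859944441942))]
```

```bash
python3 -c "
from plant import ctrl;print(ctrl.sign_off())"
```

```text
the job is handed in; nothing more can be done
None
```

The job is handed in, though the judge's verdict was not shown: the jar stands squarely in the row about 2 mm from its place, the guard bar is shut, and the pin is seated (flange about 0.5 mm from the fork's top) and released.

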